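Load a drilled plate into a sloped nest and prove it with the check pin

TASK

Draw the sliding bolt of the sloped nest fully out, then lay the steel plate that has its hole near one corner on the upper part of the slope, hole towards the low corner, and let go of it there so that it slides down by itself under the pin arm and home into the corner (do not push it home with the gripper). Press the sprung check pin all the way down: it goes right into the plate's hole only if the plate is home. Then let the pin spring back up and slide the bolt fully shut behind the plate; leave the other plate, with its hole in the middle, where it is.

Things in the scene. Friction and masses are not known exactly. Their poses are not given: they have to be found in the camera images.
- plate: Steel plate 70 x 50 x 14 mm (its x, y, z), lying flat, with one 18 mm through hole near one corner: the hole's axis is at x = -17, y = -9 mm from the plate's middle. Origin: middle of the underside; z up. Grasp it across the 50 mm width. Weighs about 0.33 kg. It goes into the nest with its axes along those of nest_corner.
- other_plate: Steel plate of the same size, 70 x 50 x 14 mm, with its 18 mm hole in the middle: not wanted, to be left where it lies. Origin: middle of the underside.
- plate_corner (a point): The lower edge of the plate's corner nearest the hole (x = -35, y = -25, z = 0 mm in the plate's frame). When home it coincides with nest_corner.
- nest_corner (a point): Lowest point of the nest's white sloping surface, where its two stops meet. Frame: x up the slope (rises 18 deg, away from the robot), y along the lower stop (rises 11 deg, to the left), z square out of the slope. In this frame, mm: surface z = 0, x -15..185, y -40..90; lower stop's face x = 0, y -5..85; side stop's face y = 0, x 0..90; both 10 high. Plate home: its middle at x 35, y 25.
- upper_slope (a point): Point on the upper part of the slope (x = 130, y = 45, z = 0 mm of nest_corner, same axes), above the bolt: a good place for the plate's middle when it is let go, its axes along these and its underside on the surface. The white surface is slippery (friction about 0.1), so the freed plate slides at once, down and to the side, into the corner.
- bolt (a joint): Slide of the steel bolt in m: 0 = fully shut, 0.060 = fully drawn out, growing along +y of nest_corner. It stays where it is left; moving it takes about 2 to 3 N. The bolt runs at x = 74..86 mm of that frame, 10 mm high; shut it spans y 25..115 and bars the way to the corner; drawn out its end is at y = 85. Its guides, y 98..166, are 10 mm high.
- bolt_peg (a point): Middle of the top of the bolt's upright black peg, 14 mm across and 30 mm long, 39 mm above the slope; its axis is the slope's z. Shut, it is at x = 80, y = 75 mm of nest_corner.
- check_pin (a joint): How far the sprung check pin is pushed in, m: 0 = up, at rest; 0.016 = all the way down. It moves along -z of nest_corner. Its 10 mm pin hangs 5 mm above a plate lying in the nest: it stops at about 0.005 on solid steel and goes to 0.016 through the hole of a plate that is home. The spring takes 1.8 N at the start and 4.7 N fully down, and returns the pin when let go.
- pin_top (a point): Middle of the top of the check pin's black round button, 26 mm across; at rest at x = 18, y = 16, z = 58 mm of nest_corner; it moves with the pin. The fixed arm that carries it (x 6..30, y -33..29, z 24..34 mm) covers the corner, so a plate can only slide in under it.

How it is judged:
On the way, in this order (a step that is already met when the one before it is completed fails the run):
1. the bolt is drawn out (value of joint bolt above 0.045 m), for 0.1 s.
2. the plate with the corner hole lies home in the corner, let go, the bolt still out (x of plate_corner in the frame of nest_corner between -0.004 and 0.003 m and y of plate_corner in the frame of nest_corner between -0.004 and 0.003 m and z of plate_corner in the frame of nest_corner between -0.003 and 0.003 m and angle between the x axis of plate and the x axis of nest_corner, either way round below 0.06 rad and angle between the z axis of plate and the z axis of nest_corner, either way round below 0.06 rad and value of joint bolt above 0.03 m and contact force between the fingers and plate below 0.1 N), for 0.2 s.
3. the check pin is pressed down into the hole of the plate, before the bolt is shut (x of plate_corner in the frame of nest_corner between -0.004 and 0.003 m and y of plate_corner in the frame of nest_corner between -0.004 and 0.003 m and z of plate_corner in the frame of nest_corner between -0.003 and 0.003 m and angle between the x axis of plate and the x axis of nest_corner, either way round below 0.06 rad and angle between the z axis of plate and the z axis of nest_corner, either way round below 0.06 rad and value of joint check_pin above 0.013 m and value of joint bolt above 0.03 m), for 0.1 s.
At the end, for the whole second after the job is handed in: The plate with the corner hole lies flat in the corner of the slope, its corner within 3 mm of the nest's corner along each stop and turned by less than 0.06 rad, at rest; the check pin is up (below 3 mm); the bolt is shut to within 6 mm; the other plate is within 30 mm of where it was (x of plate_corner in the frame of nest_corner between -0.004 and 0.003 m and y of plate_corner in the frame of nest_corner between -0.004 and 0.003 m and z of plate_corner in the frame of nest_corner between -0.003 and 0.003 m and angle between the x axis of plate and the x axis of nest_corner, either way round below 0.06 rad and angle between the z axis of plate and the z axis of nest_corner, either way round below 0.06 rad and value of joint check_pin below 0.003 m and value of joint bolt below 0.006 m and linear speed of plate below 0.01 m/s and distance of other_plate from where it was at the start of the episode below 0.03 m); the robot touches nothing.
It fails at once if the gripper touches the plate when it is less than 40 mm from home (it must slide in by itself) (contact force between the fingers and plate above 0.5 N and distance between plate_corner and nest_corner below 0.04 m).
It fails at once if the other plate is moved more than 30 mm (distance of other_plate from where it was at the start of the episode above 0.03 m).
It also fails if it takes over 72 s, if anything falls off the work surface, if the arm or the gripper's body presses on something with over 40 N, if the wrist force passes 120 N, or if a joint passes its speed limit or range.

ROBOT

A 6-joint arm with a two-finger parallel gripper is mounted at the origin on a cart in front of the work surface, level with it; the furniture and walls round the work are solid. World frame = base frame: x ahead of the robot, y to its left, z up, the work surface at z = 0. Lengths are in m, angles in rad, forces in N, time in s.
With the tool pointing down it reaches from about 0.35 to 0.775 m from the base axis. Payload 7.3 kg.
Tool frame: the origin (TCP) lies at the very end of the fingers, on their centre line; the grasp point (between the pads) lies 19 mm behind it (pinch_z is the distance from the TCP to the grasp point, in m); z points along the fingers, y is the line along which they close (so a half turn about z gives the same grasp; the last joint's range is limited). The gripper opens to 92 mm and grips with 3 to 60 N. Pads are 19 mm wide; open, the fingers measure 130 mm over their backs; the gripper's body (75 mm by 190 mm) begins 47 mm behind the grasp point.
Start: joints at [-1.44, 0.342, 1.524, -0, 1.275, -0.146], TCP at [0.143, -0.505, 0.188] pointing down, gripper open.
Joint ranges: [-2.53, 2.53], [-0.77, 2.02], [0.04, 2.7], [-1, 4.14], [0.28, 2.66], [-3.11, 3.11]. Speed limits (rad/s): [2.57, 2.57, 3.14, 3.14, 3.14, 3.14].

INTERFACE

Orientations are given as a unit quaternion [w, x, y, z].
In Python, from bench import get_state, read_camera, close_job, pinch_z gives the robot as it stands. The module is installed in compiled form; this text tells all that it offers.
- The arm moves only by the tool servo_tool, never from a script. Its argument "moves" is text: rows parted by semicolons, each of 5 numbers parted by spaces: the shift along the tool's x, y, z in cm, then the turn about the tool's z in rad, then the closure, from -1 (fully open) to 1 (shut). In form: x y z spin gripper; .... A call has 1 to 8 rows; each row shifts and turns the commanded pose from where the row before left it, along the tool's axes as they then stand; what a row does not reach is not made up. A row lasts 1/10 s, in which the tool goes at most 50 mm and 8.59 degrees, less where a joint would pass 70% of its speed; a pose out of reach is approached as far as the arm can. A call with a gripper value outside its range is refused whole. The fingers move at their own pace and stop on an object; "grip_force" is the grip in N (left out, the last holds). Time passes only in rows, so rows that do not move let the fingers close. It gives the time, the measured TCP pose, the force, the opening and the grip force at its end, in the units of the state.
- get_state(): the state, without advancing time (a new reading comes with each control period).
- read_camera(name): name is "scene" or "side" or "wrist"; returns a dict with "image" (480x640x3 uint8, blue, green, red), "fx", "fy", "cx", "cy" (pixels), "T" (4x4, takes a point from camera to world coordinates); the wrist camera has in their place "T_tool_cam" (4x4, takes a point from camera to tool coordinates, whose origin is the TCP and whose axes are the flange's). Camera axes: x right, y up, looking along -z (the intrinsics and any distortion apply to the point x, -y, -z); pixel columns grow to the right and rows downward; lengths in m; the calibration is good to about 2 mm. A picture is of the moment at which its call begins: read the wrist's pose just before it. There is no depth.
- close_job(): hands the job in; it is judged then, once.
The state is a dict: "time": time; "joints": joint angles; "joint_velocities": joint speeds; "effort": joint torques, N m; "position": TCP position; "orientation": TCP orientation; "ft_force": force on the tool from outside, world axes, zero at the start; "ft_torque": the same for the moment, N m; "gripper_width": finger opening in m; "finger_force": force on a finger pad.
Only numpy, scipy, OpenCV 4.12 (cv2) and the standard library are available. Lean on these libraries where they do the work, as an engineer would, in place of code of your own. Each camera call takes 0.05 s, during which the arm holds its last target. There are 200 camera calls.

## Working session

There is one attempt and no reset: what is moved stays moved. The work goes in short steps, Python scripts to look and compute and a tool call to move; the robot and the scene stay as the last step left them, time stands still between calls to the robot, and variables do not carry over. Pictures are saved under pics/ and viewed, at most 10 in all, crops included, and the job is handed in when it is done.

Besides the shell and the picture viewer there is one more tool, called after "Call:" as name(argument=value, ...) on one line, values as JSON. servo_tool: Moves the arm, as the interface text tells. Its arguments: {"type":"object","properties":{"moves":{"type":"string"},"grip_force":{"type":"number"}},"required":["moves"]}

```bash
mkdir -p pics; ls; python3 - <<'E'
from bench import *
import cv2,numpy as np
print(get_state(),pinch_z)
for n in("scene","side"):
    c=read_camera(n);cv2.imwrite(f"pics/{n}0.png",c["image"]);print(n,{k:(np.round(v,4).tolist() if k!="image" else 0) for k,v in c.items()})
c=read_camera("wrist");print({k:(np.round(v,4).tolist() if k!="image" else 0) for k,v in c.items()})
E
```

```text
pics
{'time': 0.0, 'joints': array([-1.44000467e+00,  3.42723175e-01,  1.52500264e+00, -2.64305013e-05,
        1.27542866e+00, -1.46001985e-01]), 'joint_velocities': array([-0.00055436, -0.00133082, -0.00053399, -0.00110951,  0.00139281,
       -0.00123463]), 'effort': array([ 9.69883399e-05, -4.31234050e+01, -2.44217044e+01,  7.20440154e-02,
        5.61321003e-02, -1.31546972e-04]), 'position': array([ 0.14341762, -0.50454056,  0.18704981]), 'orientation': array([-7.80985162e-04,  9.90437602e-01,  1.37959218e-01, -6.70068820e-06]), 'ft_force': array([ 1.13427119,  0.23030393, -0.33341384]), 'ft_torque': array([ 0.01413362, -0.0152108 , -0.03263135]), 'finger_force': 0.0, 'gripper_width': 0.0918309674868916} 0.0188
scene {'image': 0, 'fx': 579.7837, 'fy': 579.7837, 'cx': 311.84, 'cy': 240.0614, 'T': [[-0.7905, 0.4389, -0.4272, 0.023], [-0.6125, -0.57, 0.5477, 0.6806], [-0.0031, 0.6946, 0.7194, 0.9575], [0.0, 0.0, 0.0, 1.0]]}
side {'image': 0, 'fx': 474.7234, 'fy': 474.7234, 'cx': 323.0374, 'cy': 240.2638, 'T': [[-0.9815, 0.0676, -0.1789, 0.3462], [-0.1913, -0.3381, 0.9215, 1.0447], [0.0018, 0.9387, 0.3448, 0.4671], [0.0, 0.0, 0.0, 1.0]]}
{'image': 0, 'fx': 424.2849, 'fy': 424.2849, 'cx': 321.9163, 'cy': 243.3433, 'T_tool_cam': [[-0.0001, 0.9647, 0.2632, 0.0699], [1.0, -0.0, 0.0006, 0.0002], [0.0006, 0.2632, -0.9647, -0.1959], [0.0, 0.0, 0.0, 1.0]]}
```

View pics/scene0.png

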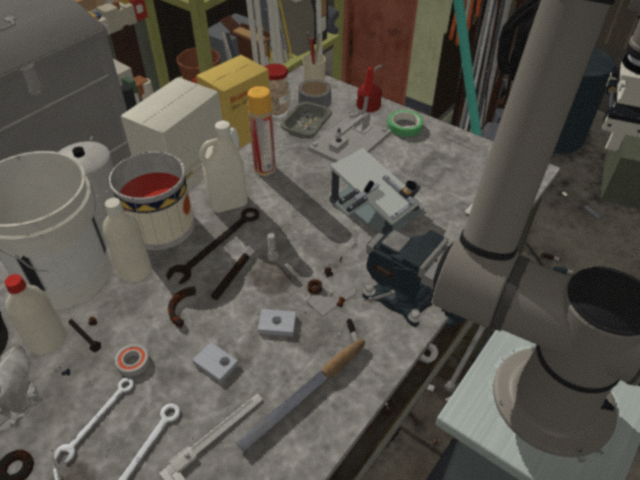

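View pics/side0.png

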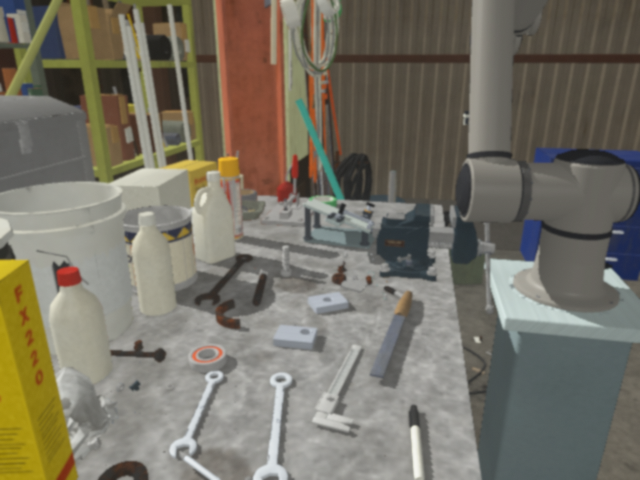

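```bash
python3 - <<'E'
import cv2,numpy as np
s=cv2.imread("pics/scene0.png")
a=cv2.resize(s[140:240,310:440],(780,600),interpolation=cv2.INTER_CUBIC)
cv2.imwrite("pics/c1.png",a)
b=cv2.resize(s[300:390,185:305],(800,600),interpolation=cv2.INTER_CUBIC)
cv2.imwrite("pics/c2.png",b)
E
```

```text
(no output)
```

View pics/c1.png

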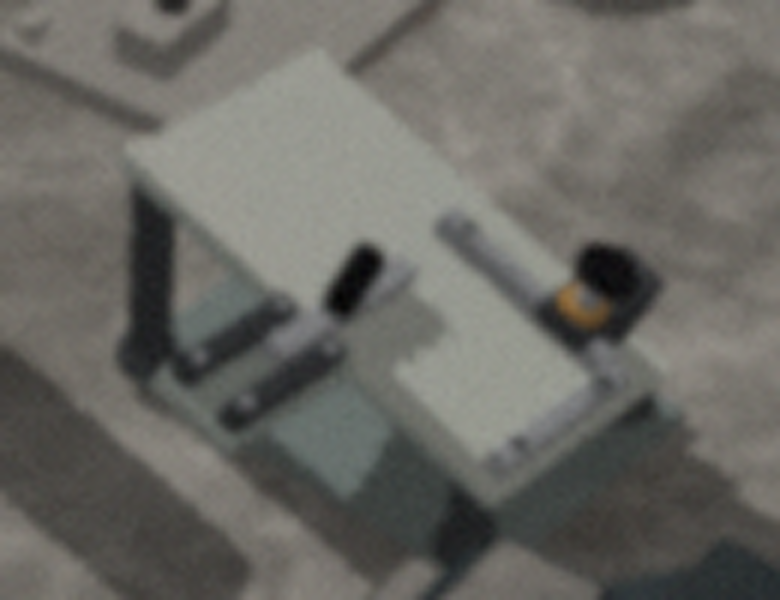

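View pics/c2.png

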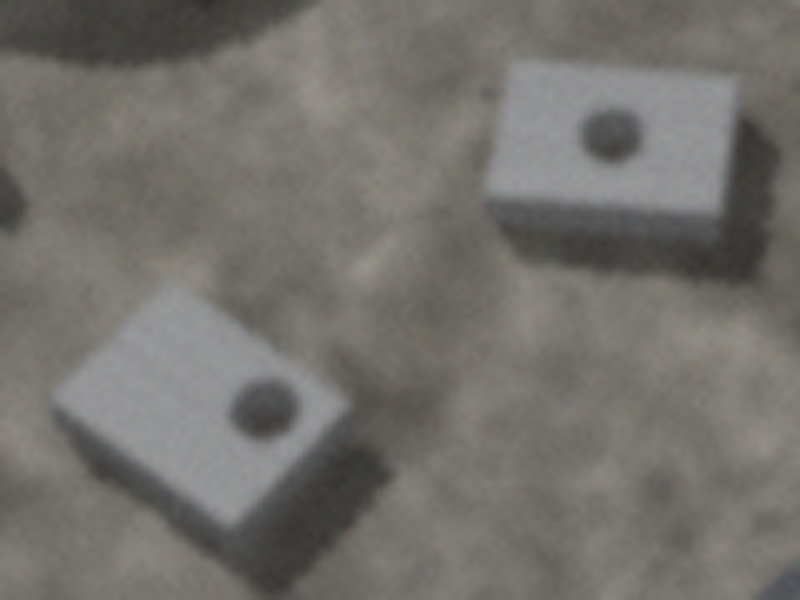

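```bash
cat > h.py <<'E'
import numpy as np, cv2
from bench import *
from scipy.spatial.transform import Rotation as Ro
from scipy.optimize import least_squares
def camT(name,c,st=None):
    if name!="wrist": return np.array(c["T"])
    T=np.eye(4);q=st["orientation"];T[:3,:3]=Ro.from_quat([*q[1:],q[0]]).as_matrix();T[:3,3]=st["position"]
    return T@np.array(c["T_tool_cam"])
def ray(K,T,u,v):
    d=T[:3,:3]@np.array([(u-K[2])/K[0],-(v-K[3])/K[1],-1]);return T[:3,3],d
def onz(K,T,u,v,z):
    o,d=ray(K,T,u,v);return o+d*(z-o[2])/d[2]
def proj(K,T,P):
    p=(np.atleast_2d(P)-T[:3,3])@T[:3,:3];return np.c_[K[2]+K[0]*p[:,0]/-p[:,2],K[3]-K[1]*p[:,1]/-p[:,2]]
def nestR(yaw):
    a,b=np.sin(np.radians(18)),np.sin(np.radians(11))
    x=np.array([np.sqrt(1-a*a),0,a]); y1=-a*b/x[0]; y=np.array([y1,np.sqrt(1-b*b-y1*y1),b])
    return Ro.from_euler('z',yaw).as_matrix()@np.c_[x,y,np.cross(x,y)]
def fitnest(obs,g):  # obs: list of (K,T,P mm Nx3,uv)
    f=lambda p:np.concatenate([(proj(K,T,p[:3]+P/1e3@nestR(p[3]).T)-uv).ravel() for K,T,P,uv in obs])
    r=least_squares(f,g,loss='soft_l1');return r.x,f(r.x).reshape(-1,2)
def K(c):return c["fx"],c["fy"],c["cx"],c["cy"]
SC=(579.7837,579.7837,311.84,240.0614)
def tomove(st,target):  # world offset in tool axes, cm
    q=st["orientation"];return 100*Ro.from_quat([*q[1:],q[0]]).as_matrix().T@(np.array(target)-st["position"])
E
python3 - <<'E'
from h import *
T=camT("scene",read_camera("scene"))
uv=np.array([[125,150],[318,50],[487,503],[370,250],[610,265]])/6+[310,140]
P=np.array([[185,90,0],[185,-40,0],[-15,90,0],[80,75,39],[18,16,58]])
x,r=fitnest([(SC,T,P,uv)],[.6,-.1,.1,0]);print(x,r.round(1))
R=nestR(x[3]);print(R.round(3))
for n,p in dict(peg=(80,75,39),pin=(18,16,58),up=(130,45,0)).items():print(n,x[:3]+R@np.array(p)/1e3)
c=np.array([onz(SC,T,*(np.array(q)/6.667+[185,300]),.014) for q in [(175,288),(350,408),(232,528),(55,400),(265,408)]])
print(c.round(4),np.linalg.norm(np.diff(c[[0,1,2,3,0]],axis=0),axis=1),c[:4].mean(0))
d=np.array([onz(SC,T,*(np.array(q)/6.667+[185,300]),.014) for q in [(512,60),(742,75),(722,215),(490,200)]]);print(d.mean(0))
E
```

```text
[ 0.46408281 -0.2541731   0.03211182 -0.11753021] [[-0.5 -0.2]
 [ 0.  -0.2]
 [ 0.3 -0.2]
 [ 1.3 -0.2]
 [-1.   1.2]]
[[ 0.944  0.053 -0.324]
 [-0.112  0.98  -0.164]
 [ 0.309  0.191  0.932]]
peg [ 0.53099771 -0.19596744  0.1074809 ]
pin [ 0.4631347  -0.24999487  0.09476677]
up [ 0.58926598 -0.22456275  0.08087043]
[[0.5676 0.2998 0.014 ]
 [0.5    0.2984 0.014 ]
 [0.4996 0.3464 0.014 ]
 [0.5679 0.3475 0.014 ]
 [0.519  0.3131 0.014 ]] [0.06764417 0.04803972 0.06829459 0.04771416] [0.53379816 0.32300729 0.014     ]
[0.50106374 0.180421   0.014     ]
```

Call:
servo_tool(moves="0 0 -3 0.13 -0.2; 0 0 -3 0.13 0.2; 0 0 -2 0.13 0.35; 0 0 0 0 0.35", grip_force=6)

```text
time: 0.6
position: [0.1437, -0.5064, 0.2705]
orientation: [0.003, 0.998, -0.058, 0.001]
ft_force: [0.2, -0.1, 0.5]
gripper_width: 0.0646
finger_force: 0.0
```

```bash
python3 - <<'E'
from h import *
s=get_state();print(s["position"],s["orientation"],s["gripper_width"],tomove(s,[.531,-.196,.27]))
T=camT("scene",read_camera("scene"))
for q in[(375,290),(415,318),(440,300),(375,240),(445,255)]:print(q,onz(SC,T,*q,0).round(3),onz(SC,T,*q,.12).round(3))
E
```

```text
[ 0.14370277 -0.50639143  0.27050322] [ 2.80917432e-03  9.98340724e-01 -5.75117572e-02  5.52727792e-04] 0.06458149839572865 [ 34.90921201 -35.28115943  -0.09552252]
(375, 290) [ 0.396 -0.014  0.   ] [0.349 0.073 0.12 ]
(415, 318) [ 0.291 -0.002  0.   ] [0.257 0.083 0.12 ]
(440, 300) [ 0.273 -0.074  0.   ] [0.242 0.02  0.12 ]
(375, 240) [ 0.477 -0.137  0.   ] [ 0.42  -0.034  0.12 ]
(445, 255) [ 0.327 -0.193  0.   ] [ 0.289 -0.084  0.12 ]
```

Call:
servo_tool(moves="3.49 -3.5 0 0 0.35; 3.49 -3.5 0 0 0.35; 3.49 -3.5 0 0 0.35; 3.49 -3.5 0 0 0.35; 3.49 -3.5 0 0 0.35; 3.49 -3.5 0 0 0.35; 3.49 -3.5 0 0 0.35; 3.49 -3.5 0 0 0.35")

```text
time: 1.45
position: [0.4533, -0.2564, 0.2661]
orientation: [-0.001, 0.998, -0.055, -0.001]
ft_force: [0.7, -0.8, 0.0]
gripper_width: 0.0294
finger_force: 0.0
```

Call:
servo_tool(moves="3.49 -3.5 0 0 0.35; 3.49 -3.5 0 0 0.35; 0 0 0 0 0.35; 0 0 0 0 0.35")

```text
time: 1.85
position: [0.5296, -0.1955, 0.2656]
orientation: [-0.001, 0.999, -0.054, -0.002]
ft_force: [0.7, 0.4, -0.1]
gripper_width: 0.0299
finger_force: 0.0
```

```bash
python3 - <<'E'
from h import *
s=get_state();c=read_camera("wrist");cv2.imwrite("pics/w1.png",c["image"]);np.save("w1T.npy",camT("wrist",c,s))
T=np.load("w1T.npy");x=np.array([.46408,-.25417,.03211]);R=nestR(-.1175)
P=np.array([[185,90,0],[185,-40,0],[-15,90,0],[80,75,39],[18,16,58]])/1e3
print(s["position"],s["orientation"],s["gripper_width"],proj(K(c),T,x+P@R.T).round(1))
E
```

```text
[ 0.52962049 -0.1955355   0.2656259 ] [-5.04791506e-04  9.98525086e-01 -5.42615984e-02 -1.75399224e-03] 0.02985290634729415 [[294.4  70.5]
 [449.4  65.3]
 [299.7 274.2]
 [322.  210.8]
 [388.8 274.4]]
```

View pics/w1.png

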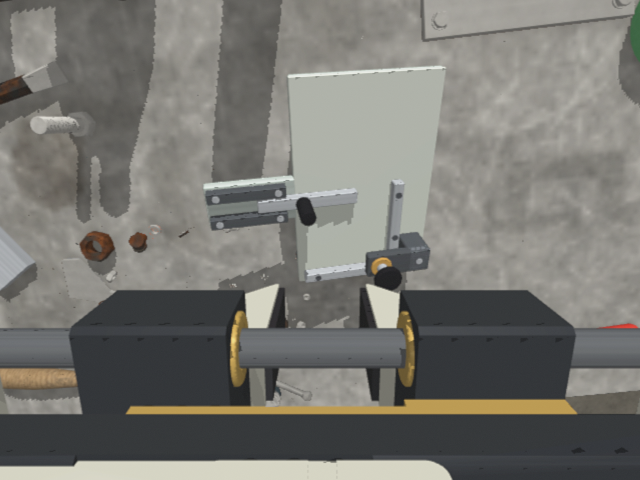

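```bash
python3 - <<'E'
from h import *
T=camT("scene",read_camera("scene"));W=np.load("w1T.npy");KW=(424.2849,424.2849,321.9163,243.3433)
g=cv2.imread("pics/w1.png");m=(g.max(2)<45).astype(np.uint8)
n,l,st,ce=cv2.connectedComponentsWithStats(m)
for i in range(1,n):
    if 60<st[i,4]<2000 and st[i,1]<300:print(st[i],ce[i])
uv=np.array([[125,150],[318,50],[487,503],[610,265]])/6+[310,140]
P=np.array([[185,90,0],[185,-40,0],[-15,90,0],[18,16,58]])
uw=np.array([[290,73],[445,67],[303,281],[388,278]])
for o in([(SC,T,P,uv),(KW,W,P,uw)],[(KW,W,P,uw)]):
    x,r=fitnest(o,[.46,-.25,.03,-.12]);print(x.round(4),r.round(1).tolist())
    R=nestR(x[3])
    for q,k,t in(((370/6+310,250/6+140),SC,T),((309.5,219),KW,W)):
        o,d=ray(k,t,*q);n=R[:,2];p=o+d*(n@(x[:3]+.039*n-o))/(n@d);print("peg in nest",(R.T@(p-x[:3])*1e3).round(1),p.round(4))
E
```

```text
[  0  89  26  13 119] [11.24369748 95.70588235]
[297 198  19  27 323] [305.6006192  211.53560372]
[375 267  27  23 443] [388.04288939 278.19638826]
[226 293  24 112 690] [237.20144928 368.2884058 ]
[276 293   9  34 165] [280.86060606 314.75757576]
[360 293   9  35 174] [362.90804598 314.67241379]
[395 293  27 112 665] [406.90526316 362.60902256]
[ 0.462  -0.2533  0.0354 -0.1008] [[-0.3, 0.1], [-0.4, -0.4], [1.6, -0.4], [-0.2, 0.7], [-0.3, 2.1], [0.9, -0.2], [-3.7, -2.4], [0.5, -0.0]]
peg in nest [82.  80.7 39. ] [ 0.53   -0.1886  0.1125]
peg in nest [77.6 84.1 39. ] [ 0.526  -0.1848  0.1118]
[ 0.4619 -0.2536  0.0353 -0.0978] [[-0.5, 2.5], [0.7, -0.3], [-3.3, -2.2], [0.9, -0.0]]
peg in nest [82.3 80.9 39. ] [ 0.53   -0.1885  0.1125]
peg in nest [77.9 84.3 39. ] [ 0.526  -0.1848  0.1118]
```

```bash
python3 - <<'E'
from h import *
s=get_state();print(tomove(s,[.532,-.1855,.100]), 5.4*(tomove(s,s["position"]+nestR(-.1)[:,1])/100))
E
```

```text
[ 0.22005139 -1.19311545 16.66909038] [-0.40389155 -5.28573442 -1.02853453]
```

Call:
servo_tool(moves="0.2 -1.2 4 0 0.35; 0 0 4.5 0 0.35; 0 0 4 0 0.35; 0 0 3 0 0.35; 0 0 1.2 0 0.35; 0 0 0 0 0.35")

```text
time: 2.55
position: [0.5317, -0.1856, 0.0996]
orientation: [-0.001, 0.998, -0.057, -0.001]
ft_force: [-0.7, -0.4, -0.0]
gripper_width: 0.03
finger_force: 0.0
```

Call:
servo_tool(moves="0 0 0 0 0.6; 0 0 0 0 0.8; 0 0 0 0 0.8; 0 0 0 0 0.8")

```text
time: 2.95
position: [0.5336, -0.1852, 0.1017]
orientation: [0.0, 0.998, -0.057, 0.001]
ft_force: [0.2, -0.9, 0.2]
gripper_width: 0.0097
finger_force: 0.0
```

```bash
python3 - <<'E'
from h import *
s=get_state();c=read_camera("wrist");a=c["image"];np.save("w2T.npy",camT("wrist",c,s));cv2.imwrite("pics/w2.png",a)
b=read_camera("scene")["image"][120:240,310:470]
out=np.zeros((600,800,3),np.uint8);out[:300,:400]=cv2.resize(a,(400,300));out[300:,:]=0
out[:300,400:]=cv2.resize(b,(400,300));out[300:,:400]=cv2.resize(a[180:330,220:420],(400,300));cv2.imwrite("pics/w2m.png",out)
print(s["position"])
E
```

```text
[ 0.53360508 -0.18520404  0.10170307]
```

View pics/w2m.png

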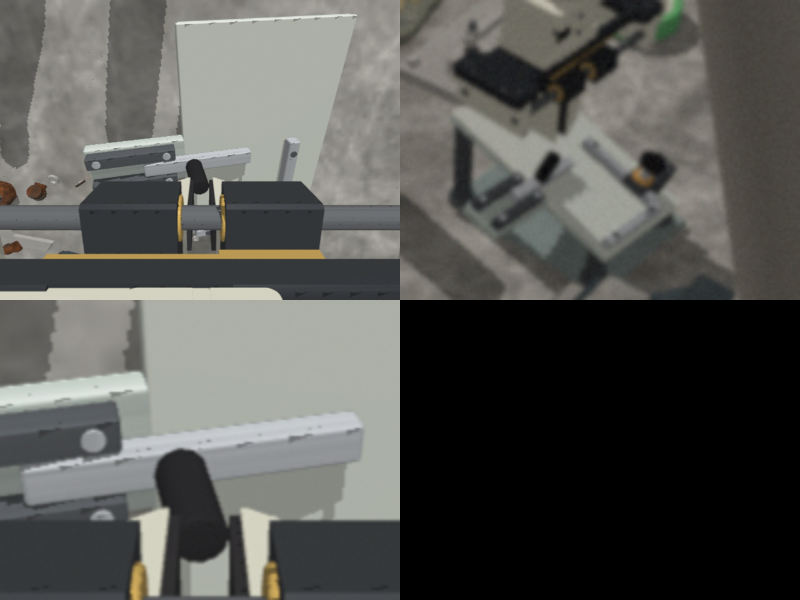

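```bash
python3 - <<'E'
from h import *
s=get_state();c=read_camera("scene");T=camT("scene",c);W1=np.load("w1T.npy");W=np.load("w2T.npy");KW=(424.2849,424.2849,321.9163,243.3433)
g=cv2.imread("pics/w2.png")
p=s["position"];print("tcp scene",(proj(SC,T,p)-[310,120])*2.5,"tcp wrist",proj(KW,W,p))
# peg top: w1 (309.5,219), w2 crop(207,540)/2+(220,180); scene c1 (372,253)
def tri(L):
    A=np.zeros((3,3));b=np.zeros(3)
    for k,t,q in L:
        o,d=ray(k,t,*q);d=d/np.linalg.norm(d);M=np.eye(3)-np.outer(d,d);A+=M;b+=M@o
    x=np.linalg.solve(A,b);return x,[ (proj(k,t,x)-q).round(1).tolist() for k,t,q in L]
a=(SC,T,np.array([372/6+310,253/6+140]));w1=(KW,W1,np.array([309.5,219]));w2=(KW,W,np.array([325,300-152/2+0+0]))
w2=(KW,W,np.array([220+207/2,180+(540-300)/2]))
print(w2[2]);print(tri([a,w1]));print(tri([a,w2]));print(tri([w1,w2]));print(tri([a,w1,w2]))
im=c["image"][120:240,310:470];cv2.imwrite("pics/s2.png",cv2.resize(im,(800,600),interpolation=cv2.INTER_CUBIC))
E
```

```text
tcp scene [[148.03173343 164.2391955 ]] tcp wrist [[320.92148306 276.17086577]]
[323.5 300. ]
(array([ 0.52680356, -0.18493259,  0.11512509]), [[[0.1, -0.0]], [[-0.1, -0.1]]])
(array([ 0.52677838, -0.18527613,  0.11500903]), [[[0.1, -0.0]], [[-0.5, -0.5]]])
(array([ 0.52690749, -0.18529634,  0.11601771]), [[[0.3, -0.1]], [[-0.5, 0.1]]])
(array([ 0.52673989, -0.1851533 ,  0.11509126]), [[[0.1, -0.0]], [[0.2, -0.1]], [[-0.8, -0.3]]])
```

Call:
servo_tool(moves="0 0 0 0 1; 0 0 0 0 1; 0 0 0 0 1; 0 0 0 0 1", grip_force=8)

```text
time: 3.5
position: [0.5332, -0.185, 0.1007]
orientation: [0.0, 0.998, -0.057, -0.0]
ft_force: [0.2, 0.9, 0.1]
gripper_width: 0.0002
finger_force: 0.0
```

```bash
python3 - <<'E'
from h import *
s=get_state();w=read_camera("wrist")["image"];c=read_camera("scene")["image"]
out=np.zeros((600,800,3),np.uint8)
out[:,:400]=cv2.resize(w[230:380,270:370],(400,600),interpolation=cv2.INTER_CUBIC)
out[:,400:]=cv2.resize(c[110:230,330:410],(400,600),interpolation=cv2.INTER_CUBIC)
cv2.imwrite("pics/m3.png",np.clip(out*1.5,0,255).astype(np.uint8))
print(s["position"],s["gripper_width"])
E
```

```text
[ 0.533151   -0.18498413  0.10067183] 0.00022940952604430477
```

View pics/m3.png

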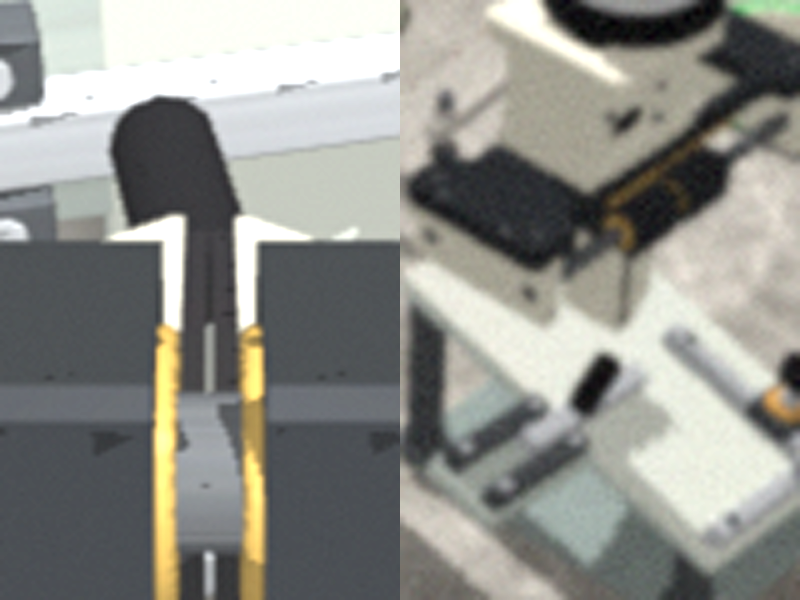

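Call:
servo_tool(moves="0 0 0 0 0.35; 0 0 0 0 0.35; 0 0 0.4 0 0.35; 0 0 0.4 0 0.35; 0 0 0.4 0 0.35; 0 0 0 0 0.35")

```text
time: 4.2
position: [0.5326, -0.1847, 0.0878]
orientation: [-0.0, 0.998, -0.057, -0.001]
ft_force: [-0.6, 0.3, -0.4]
gripper_width: 0.0295
finger_force: 0.0
```

```bash
python3 - <<'E'
from h import *
s=get_state();w=read_camera("wrist")["image"];c=read_camera("scene")["image"];sd=read_camera("side")
out=np.zeros((600,800,3),np.uint8)
out[:300,:400]=cv2.resize(w[230:380,220:420],(400,300),interpolation=cv2.INTER_CUBIC)
out[300:,:400]=cv2.resize(c[110:200,310:430],(400,300),interpolation=cv2.INTER_CUBIC)
out[:,400:]=cv2.resize(sd["image"][110:260,290:390],(400,600),interpolation=cv2.INTER_CUBIC)
cv2.imwrite("pics/m4.png",np.clip(out*1.4,0,255).astype(np.uint8))
p=s["position"];print(p,s["orientation"],s["ft_force"],(proj(K(sd),camT("side",sd),p)-[290,110])*4+[400,0])
E
```

```text
[ 0.53263789 -0.1847454   0.08783827] [-2.86439556e-04  9.98397583e-01 -5.65832274e-02 -7.22615188e-04] [-0.57835443  0.29855592 -0.3850707 ] [[607.46378933 415.17566815]]
```

View pics/m4.png

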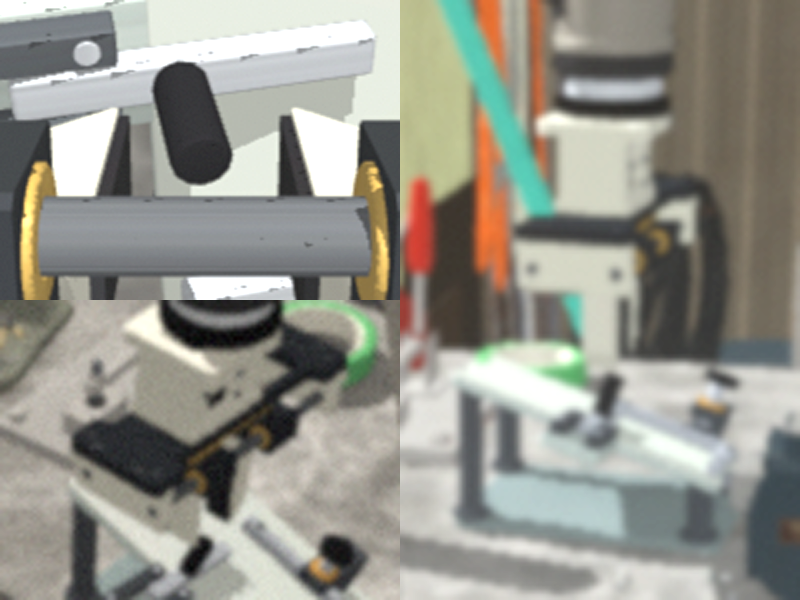

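Call:
servo_tool(moves="0 0 0.8 0 0.35; 0 0 0.8 0 0.35; 0 0 0.8 0 0.35; 0 0 0 0 0.6; 0 0 0 0 0.75; 0 0 0 0 0.85; 0 0 0 0 0.85")

```text
time: 5.05
position: [0.533, -0.1846, 0.0645]
orientation: [-0.0, 0.998, -0.057, -0.0]
ft_force: [0.7, 2.4, -4.3]
gripper_width: 0.0152
finger_force: 7.6
```

```bash
python3 - <<'E'
from h import *
sd=read_camera("side");o,d=ray(K(sd),camT("side",sd),342.7,199.5);t=(-.185-o[1])/d[1];print(o+d*t,get_state()["position"])
E
```

```text
[ 0.53103024 -0.185       0.12819088] [ 0.53297876 -0.18461204  0.06445036]
```

Call:
servo_tool(moves="-0.08 -1.05 -0.2 0 0.85; -0.08 -1.05 -0.2 0 0.85; -0.08 -1.05 -0.2 0 0.85; -0.08 -1.05 -0.2 0 0.85; -0.08 -1.05 -0.2 0 0.85; 0 0 0 0 0.85")

```text
time: 5.7
position: [0.5347, -0.1326, 0.0751]
orientation: [0.002, 0.998, -0.055, -0.0]
ft_force: [-1.4, -4.8, -6.7]
gripper_width: 0.0153
finger_force: 7.9
```

```bash
python3 - <<'E'
from h import *
c=read_camera("scene");x=np.array([.462,-.2534,.0354]);R=nestR(-.1);T=camT("scene",c)
s=get_state();print(R.T@(s["position"]+[0,0,.04]-x)*1e3,s["ft_force"],s["gripper_width"],s["finger_force"])
E
```

```text
[ 81.90665343 136.36542278  30.3745445 ] [-2.58591443 -4.66040937 -6.31897571] 0.014991352526367007 7.876265197992325
```

Call:
servo_tool(moves="-0.02 -0.25 -0.05 0 0.85; 0 0 0 0 0.85")

```text
time: 5.95
position: [0.5347, -0.1324, 0.0754]
orientation: [0.003, 0.998, -0.056, -0.0]
ft_force: [-2.4, -13.3, -8.8]
gripper_width: 0.0151
finger_force: 8.0
```

Call:
servo_tool(moves="0 0.15 0 0 0.35; 0 0 0 0 0.3; 0 0 -2 0 0.3; 0 0 -4 -0.065 0.3; 0 0 -4 -0.065 -0.5; 0 0 -3 0 -1; 0 0 0 0 -1")

```text
time: 6.65
position: [0.5378, -0.1315, 0.2111]
orientation: [0.002, 1.0, 0.009, 0.005]
ft_force: [0.7, -0.3, -0.3]
gripper_width: 0.0513
finger_force: 0.0
```

```bash
python3 - <<'E'
from h import *
s=get_state();print(s["position"],s["orientation"],s["gripper_width"],tomove(s,[.534,.323,.19]))
E
```

```text
[ 0.53782823 -0.13148326  0.21113395] [0.00190526 0.9999459  0.00876511 0.00526642] 0.0513498690461671 [  0.39265614 -45.45596335   1.94024068]
```

Call:
servo_tool(moves="0 -4.8 0.2 0 -1; 0 -4.8 0.2 0 -1; 0 -4.8 0.2 0 -1; 0 -4.8 0.2 0 -1; 0 -4.8 0.2 0 -1; 0 -4.8 0.2 0 -1; 0 -4.8 0.2 0 -1; 0 -4.8 0.2 0 -1")

```text
time: 7.45
position: [0.5277, 0.2552, 0.1891]
orientation: [-0.0, 1.0, 0.009, 0.0]
ft_force: [-0.4, 0.2, -0.1]
gripper_width: 0.0917
finger_force: 0.0
```

Call:
servo_tool(moves="0 -4 0.1 0 -1; 0 -3 0.1 0 -1; 0 0 0 0 -1; 0 0 0 0 -1")

```text
time: 7.85
position: [0.5266, 0.3232, 0.1866]
orientation: [0.0, 1.0, 0.009, -0.0]
ft_force: [1.1, -0.3, -0.6]
gripper_width: 0.0919
finger_force: 0.0
```

```bash
python3 - <<'E'
from h import *
s=get_state();c=read_camera("wrist");W=camT("wrist",c,s);cv2.imwrite("pics/w5.png",c["image"])
print(s["position"],s["orientation"],s["gripper_width"])
g=c["image"][:300];hsv=cv2.cvtColor(g,cv2.COLOR_BGR2HSV);print(proj(K(c),W,[.534,.323,.014]))
m=((g.min(2)>130)&(hsv[...,1]<35)).astype(np.uint8)
n,l,st,ce=cv2.connectedComponentsWithStats(m)
for i in range(1,n):
    if st[i,4]>800:print(st[i],ce[i],cv2.minAreaRect(np.argwhere(l==i)[:,::-1].astype(np.float32)))
E
```

```text
[0.52661674 0.32318646 0.18664785] [ 3.13646116e-04  9.99956440e-01  9.32100627e-03 -3.73551556e-04] 0.0919292837966772
[[321.92479325 201.39995899]]
[ 171    0   78   77 1199] [209.66388657  37.6588824 ] ((209.49996948242188, 37.99999237060547), (76.99998474121094, 75.99998474121094), 0.0)
[   0   59  182   60 2500] [90.546  86.2812] ((88.93460845947266, 86.91795349121094), (35.7587890625, 185.0513153076172), 81.58531951904297)
[ 295  157   59   81 4173] [323.5744069  194.54660915] ((324.0, 197.0), (80.0, 58.0), 90.0)
[   0  183  208   79 3263] [106.56818878 218.37940546] ((101.33148956298828, 220.23922729492188), (37.854576110839844, 215.13967895507812), 78.06669616699219)
[ 437  189   86   94 3964] [480.8438446  235.60696266] ((481.0719909667969, 234.94300842285156), (77.98680114746094, 58.87505340576172), 61.11341857910156)
[  99  271  102   29 2033] [142.85292671 286.80718151] ((149.5, 285.0), (101.0, 28.0), 0.0)
```

View pics/w5.png

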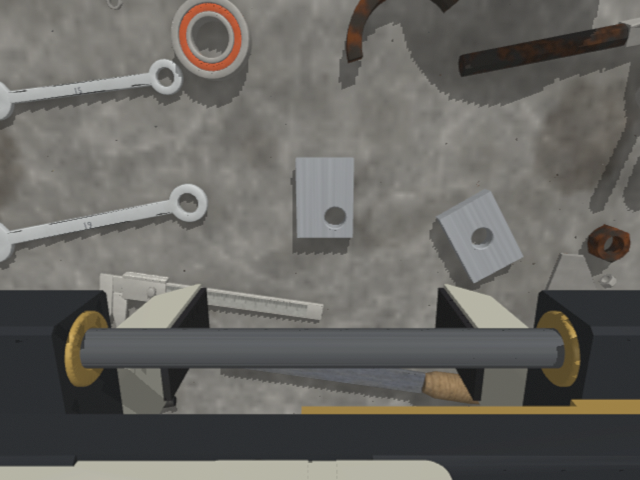

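Call:
servo_tool(moves="0.9 0.1 3 0 -1; 0 0 4.5 0 -1; 0 0 4.5 0 -1; 0 0 4.5 0 -1; 0 0 3 0 -1; 0 0 1.8 0 -1; 0 0 0 0 -1; 0 0 0 0 -1")

```text
time: 8.7
position: [0.5371, 0.3208, -0.0251]
orientation: [-0.0, 1.0, 0.008, 0.0]
ft_force: [-0.0, 0.3, 0.5]
gripper_width: 0.0918
finger_force: 0.0
```

Call:
servo_tool(moves="0 0 0.3 0 -1; 0 0 0.2 0 -1; 0 0 0 0 -1")

```text
time: 9.0
position: [0.5367, 0.3218, -0.0302]
orientation: [-0.0, 1.0, 0.008, 0.0]
ft_force: [0.0, -0.8, 0.8]
gripper_width: 0.0917
finger_force: 0.0
```

Call:
servo_tool(moves="0 0 0.2 0 -1; 0 0 0.2 0 -1; 0 0 0.1 0 -1; 0 0 0 0 -1")

```text
time: 9.4
position: [0.5362, 0.3217, -0.0361]
orientation: [0.0, 1.0, 0.008, -0.0]
ft_force: [0.0, 0.2, 0.0]
gripper_width: 0.0915
finger_force: 0.0
```

Call:
servo_tool(moves="0 0 0.2 0 -1; 0 0 0 0 -1")

```text
time: 9.6
position: [0.5362, 0.3217, -0.0381]
orientation: [0.0, 1.0, 0.008, -0.0]
ft_force: [0.2, -1.1, -0.6]
gripper_width: 0.0915
finger_force: 0.0
```

Call:
servo_tool(moves="0 0 0.2 0 -1; 0 0 0 0 -1")

```text
time: 9.8
position: [0.5366, 0.3218, -0.0387]
orientation: [-0.0, 1.0, 0.008, 0.0]
ft_force: [-2.7, -0.9, 8.6]
gripper_width: 0.0915
finger_force: 4.0
```

Call:
servo_tool(moves="0 0 -0.5 0 -1; 0 0 -0.35 0 0; 0 0 0 0 0.3; 0 0 0 0 0.3; 0 0 0 0 0.3; 0 0 0 0 0.3; 0 0 0 0 0.3; 0 0 0 0 0.3", grip_force=16)

```text
time: 10.6
position: [0.5363, 0.3216, -0.0315]
orientation: [0.0, 1.0, 0.008, -0.0]
ft_force: [0.9, -0.2, -0.5]
gripper_width: 0.0498
finger_force: 16.0
```

Call:
servo_tool(moves="0 0 -1 0 0.3; 0 0 -2 0 0.3; 0 0 -3 0 0.3; 0 0 -4 0 0.3; 0 0 -4 0.04 0.3; 0 0 -4 0.04 0.3; 0 0 -3 0.04 0.3; 0 0 0 0 0.3")

```text
time: 11.4
position: [0.5386, 0.3228, 0.1843]
orientation: [-0.002, 0.999, -0.052, 0.004]
ft_force: [-0.4, 1.0, -2.7]
gripper_width: 0.0498
finger_force: 16.0
```

```bash
python3 - <<'E'
from h import *
s=get_state();c=read_camera("wrist");W=camT("wrist",c,s);g=c["image"]
out=np.zeros((600,800,3),np.uint8);out[:,:]=cv2.resize(g[180:390,180:460],(800,600));cv2.imwrite("pics/w6.png",out)
x=np.array([.462,-.2534,.0354]);R=nestR(-.1);u=x+R@[.13,.045,0];print(u)
print(s["position"],s["orientation"],s["gripper_width"],s["finger_force"],s["ft_force"],tomove(s,u),tomove(s,[*u[:2],s["position"][2]]))
E
```

```text
[ 0.58664488 -0.22159982  0.08415861]
[0.53856607 0.32275317 0.18428611] [-0.00217164  0.99864359 -0.05183879  0.00435966] 0.04978698698402231 15.999605432152748 [-0.41252803  0.98636643 -2.68615752] [10.33402248 53.69247441  9.84371935] [10.41895404 53.64451941 -0.1685556 ]
```

View pics/w6.png

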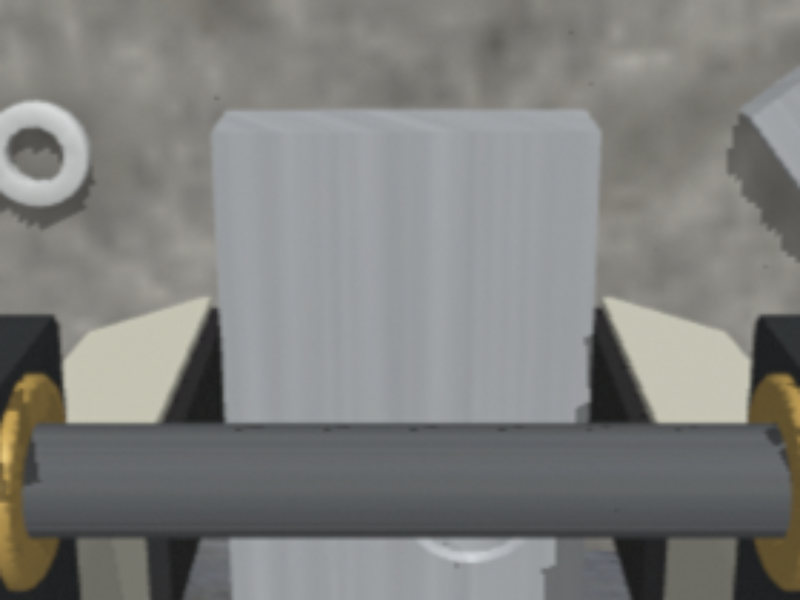

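Call:
servo_tool(moves="0.3 1.5 0 0 0.3; 0.6 3 0 0 0.3; 0.8 4.2 0 0 0.3; 0.8 4.2 0 0 0.3; 0.8 4.2 0 0 0.3; 0.8 4.2 0 0 0.3; 0.8 4.2 0 0 0.3; 0.8 4.2 0 0 0.3")

```text
time: 12.25
position: [0.5607, 0.018, 0.1763]
orientation: [0.0, 0.999, -0.051, -0.002]
ft_force: [0.9, 0.4, -2.9]
gripper_width: 0.0496
finger_force: 16.0
```

Call:
servo_tool(moves="0.8 4.2 0 0 0.3; 0.8 4.2 0 0 0.3; 0.8 4.2 0 0 0.3; 0.8 4.2 0 0 0.3; 0.6 3 0 0 0.3; 0.6 3 0 0 0.3; 0.3 1.2 0 0 0.3; 0 0 0 0 0.3")

```text
time: 13.05
position: [0.5831, -0.2247, 0.1763]
orientation: [-0.001, 0.999, -0.053, -0.002]
ft_force: [-1.4, 1.2, -3.9]
gripper_width: 0.05
finger_force: 16.0
```

```bash
python3 - <<'E'
from h import *
s=get_state();print(s["position"],s["orientation"],s["gripper_width"],s["finger_force"],s["ft_force"],tomove(s,[.5866,-.2216,.075]))
E
```

```text
[ 0.58307617 -0.22470929  0.17633701] [-6.68177215e-04  9.98602231e-01 -5.28176218e-02 -1.85400823e-03] 0.04996400771895322 15.998965501785278 [-1.42965066  1.18900819 -3.91461824] [ 0.35585446 -0.33482844 10.13281796]
```

Call:
servo_tool(moves="0.3 -0.3 3 0 0.3; 0 0 4 0 0.3; 0 0 2 0 0.3; 0 0 1 0 0.3; 0 0 0 0 0.3")

```text
time: 13.55
position: [0.5869, -0.2189, 0.0772]
orientation: [-0.001, 0.999, -0.051, -0.002]
ft_force: [0.3, 0.3, -3.1]
gripper_width: 0.0499
finger_force: 16.0
```

Call:
servo_tool(moves="0 0 0.3 0 0.3; 0 0 0.3 0 0.3; 0 0 0.2 0 0.3; 0 0 0 0 0.3", grip_force=8)

```text
time: 13.95
position: [0.5881, -0.2206, 0.0713]
orientation: [0.0, 0.999, -0.052, 0.001]
ft_force: [-0.5, 0.2, -1.2]
gripper_width: 0.05
finger_force: 8.0
```

Call:
servo_tool(moves="0 0 0.2 0 0.3; 0 0 0.2 0 0.3; 0 0 0 0 0.3")

```text
time: 14.25
position: [0.5877, -0.2205, 0.0665]
orientation: [0.0, 0.999, -0.052, -0.0]
ft_force: [-1.8, -0.6, -2.0]
gripper_width: 0.0501
finger_force: 8.0
```

Call:
servo_tool(moves="0 0 0.2 0 0.3; 0 0 0.2 0 0.3; 0 0 0 0 0.3")

```text
time: 14.55
position: [0.5882, -0.2209, 0.0632]
orientation: [0.0, 0.999, -0.052, 0.001]
ft_force: [-1.1, -1.1, 2.1]
gripper_width: 0.05
finger_force: 8.1
```

Call:
servo_tool(moves="0 0 0.2 0 0.3; 0 0 0.1 0 0.3; 0 0 0 0 0.3")

```text
time: 14.85
position: [0.5884, -0.221, 0.0605]
orientation: [0.001, 0.999, -0.052, 0.001]
ft_force: [-0.7, -1.9, 6.8]
gripper_width: 0.0501
finger_force: 10.0
```

Call:
servo_tool(moves="0 0.2 -0.2 0 -1; 0 0.4 -2 0 -1; 0 0.4 -5 0 -1; 0 0 -5 0 -1; 0 0 0 0 -1; 0 0 0 0 -1; 0 0 0 0 -1; 0 0 0 0 -1")

```text
time: 15.65
position: [0.5859, -0.2298, 0.1794]
orientation: [-0.001, 0.999, -0.052, -0.002]
ft_force: [0.3, 0.5, -0.7]
gripper_width: 0.0918
finger_force: 0.0
```

```bash
python3 - <<'E'
from h import *
s=get_state();c=read_camera("scene");g=c["image"];T=camT("scene",c);cv2.imwrite("pics/s7.png",g)
w=read_camera("wrist");cv2.imwrite("pics/w7.png",w["image"]);W=camT("wrist",w,s);np.save("w7T.npy",W)
print(s["position"],s["ft_force"])
x=np.array([.462,-.2534,.0354]);R=nestR(-.1)
pts=np.array([[70,50,14],[70,0,14],[0,50,14],[70,50,0],[35,25,14],[130,45,0],[60,70,0],[35,35,14],[110,10,0]])/1e3
for k,t,im in((SC,T,g),(K(w),W,w["image"])):
    for q,p in zip((pts*1e3).astype(int),proj(k,t,x+pts@R.T)):
        u,v=np.round(p).astype(int);print(q,u,v,im[v-1:v+2,u-1:u+2].mean((0,1)).round() if 1<v<478 and 1<u<638 else None)
E
```

```text
[ 0.58591455 -0.22979726  0.17942313] [ 0.26844191  0.49185381 -0.67446036]
[70 50 14] 378 188 [118. 121. 119.]
[70  0 14] 390 180 [128. 127. 125.]
[ 0 50 14] 400 208 [107. 106. 105.]
[70 50  0] 376 192 [131. 137. 135.]
[35 25 14] 395 194 [125. 124. 122.]
[130  45   0] 359 174 [151. 158. 158.]
[60 70  0] 374 198 [150. 159. 157.]
[35 35 14] 393 196 [126. 124. 123.]
[110  10   0] 373 175 [150. 159. 157.]
[70 50 14] 308 308 [170. 167. 164.]
[70  0 14] 372 299 [122. 120. 118.]
[ 0 50 14] 310 370 [119. 118. 115.]
[70 50  0] 305 296 [143. 151. 147.]
[35 25 14] 340 336 [95. 93. 91.]
[130  45   0] 310 230 [143. 151. 147.]
[60 70  0] 280 309 [143. 151. 146.]
[35 35 14] 328 338 [96. 94. 92.]
[110  10   0] 357 248 [143. 151. 148.]
```

```bash
python3 - <<'E'
from h import *
g=cv2.imread("pics/s7.png");w=cv2.imread("pics/w7.png");W=np.load("w7T.npy");T=camT("scene",read_camera("scene"));KW=(424.2849,424.2849,321.9163,243.3433)
x=np.array([.462,-.2534,.0354]);R=nestR(-.1)
def prof(n,k,t,im,P):
    q=proj(k,t,x+np.array(P)/1e3@R.T).astype(np.float32)
    v=cv2.remap(im,q[:,0],q[:,1],cv2.INTER_LINEAR).reshape(-1,3).astype(int);print(n,[f"{a[1]}:{a[1]-a[0]}" for a in v])
for y in(12,25,38):prof(("wx",y),KW,W,w,[[X,y,14] for X in range(56,92,2)])
for X in(50,60,66):prof(("wy",X),KW,W,w,[[X,y,14] for y in range(36,66,2)])
for y in(25,40):prof(("sx",y),SC,T,g,[[X,y,14] for X in range(56,92,2)])
for X in(40,60):prof(("sy",X),SC,T,g,[[X,y,14] for y in range(36,66,2)])
E
```

```text
('wx', 12) ['124:-2', '123:-2', '124:-3', '124:-2', '123:-3', '157:-2', '168:-3', '167:-2', '165:-4', '165:-3', '169:-3', '162:1', '151:8', '151:8', '150:8', '150:7', '150:7', '151:8']
('wx', 25) ['123:-1', '123:-1', '123:-1', '122:-1', '112:-2', '150:-3', '168:-4', '172:-4', '167:-3', '165:-2', '167:-3', '162:1', '150:7', '150:7', '150:7', '151:8', '151:8', '151:8']
('wx', 38) ['123:-2', '124:0', '124:-2', '124:-2', '115:-2', '152:-2', '167:-3', '167:-4', '170:-4', '168:-3', '163:-3', '161:-1', '150:8', '150:7', '151:7', '150:7', '151:8', '150:7']
('wy', 50) ['123:-2', '124:0', '126:-2', '124:-3', '121:-2', '122:-3', '120:-2', '108:-1', '82:-1', '82:0', '86:-1', '80:-2', '77:-3', '80:-3', '82:-3']
('wy', 60) ['123:-3', '124:-2', '125:-2', '125:-2', '121:-3', '125:-2', '124:-3', '121:-1', '88:-1', '142:7', '150:7', '150:7', '151:8', '150:7', '151:8']
('wy', 66) ['152:-2', '152:-2', '156:-3', '154:-3', '152:-3', '154:-2', '152:-2', '155:-3', '90:-1', '146:8', '150:7', '150:7', '150:7', '150:7', '150:7']
('sx', 25) ['125:-3', '127:0', '124:-2', '123:-2', '124:-1', '121:-1', '122:-2', '130:1', '140:3', '153:6', '155:7', '158:8', '157:8', '159:9', '159:9', '159:9', '159:8', '159:8']
('sx', 40) ['124:-2', '123:-3', '124:-4', '126:-2', '126:-1', '124:-1', '125:-1', '129:2', '139:4', '151:6', '159:9', '161:10', '160:9', '159:6', '160:8', '159:7', '157:7', '157:8']
('sy', 40) ['125:0', '125:-1', '124:-2', '122:-2', '119:-1', '114:-1', '107:-1', '99:-1', '92:-3', '90:-2', '90:-1', '91:1', '93:2', '100:3', '110:4']
('sy', 60) ['124:-3', '124:-4', '124:-4', '123:-3', '120:-2', '114:-2', '106:-1', '98:0', '93:0', '90:-1', '89:-1', '89:0', '92:1', '101:1', '114:2']
```

```bash
python3 - <<'E'
from h import *
s=get_state();x=np.array([.462,-.2534,.0354]);R=nestR(-.1)
b=x+R@np.array([.018,.016,.058]);print("button",b)
o=np.array([0,0,.038])
p1=x+R@np.array([.013,.010,.078])-o
print("over",p1,tomove(s,p1),"press per cm",tomove(s,s["position"]-R[:,2]*.01))
E
```

```text
button [ 0.46097879 -0.24923903  0.09805496]
over [ 0.44960555 -0.25803814  0.0759994 ] [-13.2958728    4.19444064  10.45361332] press per cm [ 0.3039903  -0.20083918  0.93126447]
```

Call:
servo_tool(moves="-3.3 1 0 0 1; -3.3 1 0 0 1; -3.3 1.1 0 0 1; -3.3 1.1 1 0 1; 0 0 2.5 0 1; 0 0 3 0 1; 0 0 2.5 0 1; 0 0 0 0 1")

```text
time: 16.6
position: [0.449, -0.257, 0.0884]
orientation: [-0.002, 0.999, -0.052, -0.003]
ft_force: [-0.7, 0.6, -0.4]
gripper_width: 0.0322
finger_force: 0.0
```

Call:
servo_tool(moves="0 0 0 0 1; 0 0 0 0 1; 0 0 0 0 1")

```text
time: 16.9
position: [0.452, -0.2591, 0.0929]
orientation: [0.001, 0.999, -0.051, 0.001]
ft_force: [0.6, 0.5, 1.2]
gripper_width: 0.0087
finger_force: 0.0
```

```bash
python3 - <<'E'
from h import *
s=get_state();x=np.array([.462,-.2534,.0354]);R=nestR(-.1)
print(s["position"],s["gripper_width"],s["ft_force"],tomove(s,[.4496,-.2580,.076]),R.T@(s["position"]+[0,0,.038]-x)*1e3)
E
```

```text
[ 0.45199467 -0.25912229  0.0929132 ] 0.008746746272090924 [0.58011892 0.47385652 1.16975288] [-0.25355989 -0.08953414  1.69061936] [20.59042178 12.25007767 93.17506384]
```

Call:
servo_tool(moves="-0.2 0 0.6 0 1; 0 0 0.6 0 1; 0 0 0.3 0 1; 0 0 0 0 1")

```text
time: 17.3
position: [0.4488, -0.2581, 0.0759]
orientation: [-0.0, 0.999, -0.052, -0.001]
ft_force: [-0.4, -0.7, -0.1]
gripper_width: 0.0004
finger_force: 0.0
```

Call:
servo_tool(moves="0.15 -0.1 0.45 0 1; 0.15 -0.1 0.45 0 1; 0 0 0 0 1")

```text
time: 17.6
position: [0.4522, -0.2563, 0.0668]
orientation: [-0.0, 0.999, -0.051, -0.0]
ft_force: [-1.0, -0.8, -0.6]
gripper_width: 0.0005
finger_force: 0.0
```

Call:
servo_tool(moves="0.15 -0.1 0.45 0 1; 0.15 -0.1 0.45 0 1; 0 0 0 0 1")

```text
time: 17.9
position: [0.4556, -0.255, 0.0582]
orientation: [0.0, 0.999, -0.051, -0.0]
ft_force: [-0.5, -1.1, 2.5]
gripper_width: 0.0007
finger_force: 1.4
```

```bash
python3 - <<'E'
from h import *
s=get_state();x=np.array([.462,-.2534,.0354]);R=nestR(-.1)
print(s["position"],s["gripper_width"],s["ft_force"],R.T@(s["position"]+[0,0,.038]-x)*1e3)
E
```

```text
[ 0.45563119 -0.25497996  0.05816464] 0.0007004855576849315 [-0.50201814 -1.13765671  2.54171731] [12.90048363  9.81454554 58.92920988]
```

Call:
servo_tool(moves="0.12 -0.08 0.37 0 1; 0.12 -0.08 0.37 0 1; 0 0 0 0 1")

```text
time: 18.2
position: [0.4582, -0.2538, 0.0509]
orientation: [0.0, 0.999, -0.052, 0.0]
ft_force: [-1.9, -1.1, 3.3]
gripper_width: 0.0005
finger_force: 2.1
```

Call:
servo_tool(moves="0.09 -0.06 0.28 0 1; 0.09 -0.06 0.28 0 1; 0 0 0 0 1")

```text
time: 18.5
position: [0.4593, -0.2539, 0.0487]
orientation: [0.001, 0.999, -0.051, -0.0]
ft_force: [-14.9, -0.4, 30.1]
gripper_width: 0.0006
finger_force: 16.7
```

Call:
servo_tool(moves="0 0 0 0 1; -0.1 0.05 -0.4 0 1; -0.2 0.12 -0.6 0 1; -0.3 0.2 -1 0 1; 0 0 -3 0 1; 0 0 -4 0 0.35; 0 0 0 0 0.35; 0 0 0 0 0.35")

```text
time: 19.3
position: [0.4541, -0.2557, 0.1362]
orientation: [0.0, 0.999, -0.052, 0.001]
ft_force: [0.1, 0.2, -0.9]
gripper_width: 0.02
finger_force: 0.0
```

```bash
python3 - <<'E'
from h import *
s=get_state();c=read_camera("scene");cv2.imwrite("pics/s8.png",c["image"]);T=camT("scene",c)
print(s["position"],s["gripper_width"],s["ft_force"])
print("to over peg",tomove(s,[.5347,-.1330,s["position"][2]]))
x=np.array([.462,-.2534,.0354]);R=nestR(-.1)
for n,f in(("before","pics/scene0.png"),("after","pics/s8.png")):
    g=cv2.imread(f).max(2);m=(g[165:205,396:426]<40).astype(np.uint8);k,l,st,ce=cv2.connectedComponentsWithStats(m);i=1+np.argmax(st[1:,4]);print(n,st[i],ce[i])
E
```

```text
[ 0.45406747 -0.2556599   0.13617588] 0.020046657614102764 [ 0.13921642  0.1645375  -0.86048925]
to over peg [ 6.75797387e+00 -1.30307449e+01  5.56734331e-03]
before [11 16 10 15 78] [15.62820513 21.37179487]
after [11 16 10 14 70] [15.68571429 21.18571429]
```

Call:
servo_tool(moves="1.7 -3.3 0 0 0.35; 1.7 -3.3 0 0 0.35; 1.7 -3.3 0 0 0.35; 1.66 -3.1 0 0 0.35; 0 0 0 0 0.35; 0 0 0 0 0.35")

```text
time: 19.95
position: [0.5336, -0.1324, 0.1339]
orientation: [-0.0, 0.999, -0.051, -0.002]
ft_force: [-0.2, 0.2, 0.7]
gripper_width: 0.0304
finger_force: 0.0
```

Call:
servo_tool(moves="0 0 2 0 0.35; 0 0 2 0 0.35; 0 0 1.3 0 0.35; 0 0 0.7 0 0.35; 0 0 0 0 0.35")

```text
time: 20.45
position: [0.533, -0.1339, 0.0743]
orientation: [-0.0, 0.999, -0.052, -0.001]
ft_force: [-0.4, 0.7, -0.7]
gripper_width: 0.0301
finger_force: 0.0
```

Call:
servo_tool(moves="0 0 0 0 0.6; 0 0 0 0 0.85; 0 0 0 0 0.85; 0 0 0 0 0.85", grip_force=8)

```text
time: 20.85
position: [0.5347, -0.1335, 0.0761]
orientation: [0.0, 0.999, -0.052, 0.001]
ft_force: [0.4, -0.1, 0.7]
gripper_width: 0.0149
finger_force: 7.8
```

Gripped. Slide shut.

Call:
servo_tool(moves="0.08 1.05 0.2 0 0.85; 0.08 1.05 0.2 0 0.85; 0.08 1.05 0.2 0 0.85; 0.08 1.05 0.2 0 0.85; 0.08 1.05 0.2 0 0.85; 0 0 0 0 0.85")

```text
time: 21.45
position: [0.5329, -0.1891, 0.0658]
orientation: [0.001, 0.999, -0.052, 0.0]
ft_force: [-0.8, -3.7, 4.7]
gripper_width: 0.0148
finger_force: 8.0
```

Call:
servo_tool(moves="0.02 0.3 0.06 0 0.85; 0.02 0.3 0.06 0 0.85; 0 0 0 0 0.85")

```text
time: 21.75
position: [0.5328, -0.1918, 0.0649]
orientation: [-0.001, 0.999, -0.052, 0.0]
ft_force: [-0.0, 5.8, 7.7]
gripper_width: 0.0146
finger_force: 8.7
```

Call:
servo_tool(moves="0.02 0.25 0.05 0 0.85; 0 0 0 0 0.85")

```text
time: 21.95
position: [0.5328, -0.192, 0.0647]
orientation: [-0.003, 0.999, -0.052, 0.0]
ft_force: [0.6, 13.5, 14.1]
gripper_width: 0.0153
finger_force: 9.1
```

Call:
servo_tool(moves="0 -0.3 0 0 0.35; 0 0 0 0 0.3; 0 0 0 0 0.3; 0 0 -2 0 0.3; 0 0 -4 0 0.3; 0 0 -4 0 0.3; 0 0 0 0 0.3; 0 0 0 0 0.3")

```text
time: 22.75
position: [0.5331, -0.1923, 0.1643]
orientation: [0.001, 0.999, -0.052, 0.001]
ft_force: [-1.3, 0.8, -0.5]
gripper_width: 0.0321
finger_force: 0.0
```

```bash
python3 - <<'E'
from h import *
s=get_state();w=read_camera("wrist");W=camT("wrist",w,s);im=w["image"]
x=np.array([.462,-.2534,.0354]);R=nestR(-.1);print(s["position"],s["ft_force"])
def prof(n,k,t,im,P):
    q=proj(k,t,x+np.array(P)/1e3@R.T).astype(np.float32)
    v=cv2.remap(im,q[:,0],q[:,1],cv2.INTER_LINEAR).reshape(-1,3).astype(int);print(n,[f"{a[1]}:{a[1]-a[0]}" for a in v])
prof("bolt end y from 10",K(w),W,im,[[77,y,10] for y in range(10,50,2)])
c=read_camera("scene");T=camT("scene",c)
prof("scene bolt",SC,T,c["image"],[[80,y,10] for y in range(10,50,2)])
prof("sx25",SC,T,c["image"],[[X,15,14] for X in range(56,92,2)])
E
```

```text
[ 0.53307835 -0.19226248  0.16430991] [-1.30317555  0.75985673 -0.47715197]
bolt end y from 10 ['172:8', '173:8', '173:9', '173:9', '173:9', '173:9', '173:9', '172:9', '148:1', '146:-2', '145:-3', '145:-3', '146:-2', '146:-2', '147:-2', '145:-3', '146:-2', '145:-3', '145:-3', '146:-2']
scene bolt ['122:6', '137:7', '150:7', '154:7', '155:9', '152:8', '147:6', '139:4', '132:1', '129:0', '127:0', '125:-1', '125:-1', '126:0', '125:0', '125:0', '124:0', '119:-1', '113:-1', '108:-1']
sx25 ['125:-3', '125:-1', '124:-1', '122:-3', '122:-3', '124:-2', '122:-2', '121:-1', '118:1', '116:2', '118:3', '121:6', '123:6', '125:6', '129:5', '137:6', '151:7', '154:7']
```

Bolt end at y≈25 (fully shut, firm stop felt), pin up, plate in place, arm clear. Handing in.

```bash
python3 -c "
from bench import *
print(close_job())"
```

```text
the job is handed in; nothing more can be done
None
```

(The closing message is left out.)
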